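# Probe check of a flanged spool piece

## Robot

A 6-joint arm with a two-finger parallel gripper is mounted at the origin on the work surface. World frame = base frame: x ahead of the robot, y to its left, z up, the work surface at z = 0. Lengths are in m, angles in degrees, forces in N, time in s.
With the tool pointing down it reaches from about 0.3 to 0.75 m from the base axis. Payload 8.5 kg.
Tool frame: the origin (TCP) lies at the very end of the fingers, on their centre line; the grasp point (between the pads) lies 19 mm behind it; x points along the fingers, y is the direction in which the jaws open and shut, and the axes are right-handed (so a half turn about x gives the same grasp; the last joint's range is limited). The gripper opens to 85 mm and grips with 20 to 120 N. Pads are 22 mm wide; open, the fingers measure 114 mm over their backs; the gripper's body (76 mm by 85 mm) begins 54 mm behind the grasp point. The pads swing forward as they close: fully open they stand 13 mm farther back than shut.
Start: joints at [-87.279, 21.807, 74.336, -0, 83.858, -12.336], TCP at [0.143, -0.531, 0.231] pointing down, gripper open.
Joint ranges: [-178.18, 178.18], [-50.72, 133.34], [12.68, 142.11], [-81.47, 261.47], [9.98, 163.14], [-165.26, 165.26]. Speed limits (degrees/s): [136.94, 136.94, 180, 180, 180, 180].

## Interface

Orientations are given as a 3x3 rotation matrix whose columns are the frame's x, y, z axes.
In Python, from rig import sensors, cams, env gives the robot as it stands.
- The arm moves only by the shell command python3 -m crank 'ROWS' [FORCE]. ROWS is a JSON object of lists of equal length, an entry for each row: "hand": the closure in counts, from 0 (fully open) to 255 (shut); "translation": the shift along the tool's x, y, z in m, a list of three; "dr": the turn, a rotation vector about the tool's x, y, z in rad, a list of three. A call has 1 to 5 rows; each row is the pose to reach, as a shift and turn from the pose commanded when the call began, along the tool's axes at that moment; what a row does not reach only later rows make up. A row lasts 1/10 s, in which the tool goes at most 50 mm and 8.59 degrees, less where a joint would pass 70% of its speed; a pose out of reach is approached as far as the arm can. A call with a gripper value outside its range is refused whole. The fingers move at their own pace and stop on an object; FORCE is the grip in N (left out, the last holds). Time passes only in rows, so rows that repeat a pose let the fingers close. It gives the time, the measured TCP pose, the force and the opening at its end, in the units of the state.
- sensors.observe(): the state, without advancing time (a new reading comes with each control period).
- cams.get_image(name): name is "scene" or "top" or "wrist"; returns (picture, depth): 420x560x3 uint8, blue, green, red; 420x560 float32, m along the optical axis (not along the pixel's ray), 0 where there is no reading.
- cams.calibration(name): a dict with "vertical_fov" (degrees; the focal length in pixels is half the picture's height over the tangent of half this angle, whatever the lens; pixels are square), "cx", "cy" (the principal point, pixels), "extrinsics" (4x4, takes a point from camera to world coordinates). Camera axes: x right, y down, z forward; pixel columns grow to the right and rows downward; lengths in m; the calibration is good to about 2 mm. A picture is of the moment at which its call begins: read the wrist's pose just before it. calibration takes no time and is no camera call; for the wrist camera it gives the pose at the moment of the call.
- env.close_job(): hands the job in, once; it reports no verdict.
The state is a dict: "time_s": time; "q": joint angles; "qvel": joint speeds; "joint_efforts": joint torques, N m; "position": TCP position; "tool_rot": TCP orientation; "ft_force": force on the tool from outside, world axes, zero at the start; "wrist_torque": the same for the moment, N m; "grip_width": finger opening in m.
Only numpy, scipy, OpenCV 4.12 (cv2) and the standard library are available. Lean on these libraries where they do the work, as an engineer would, in place of code of your own. Each camera call takes 0.05 s, during which the arm holds its last target. There are 200 camera calls.

## Task

Take the stainless spool that has the orange spot on its top flange, put it over the upright brass spindle and lower it all the way down onto its seat before you let go of it. Then lift the yellow probe out of its black holder and hold it upright, square to the flange, with its red tip on the orange spot, pressing gently until the sprung tip is about half-way in. Finish like that, still holding the probe steady on the spot; leave the other fittings where they are.

Things in the scene. Friction and masses are not known exactly. Their poses are not given: they have to be found in the camera images.
- spool: Stainless flanged spool piece to be checked, 0.45 to 0.75 kg, standing on end, 60 mm tall: flanges 60 mm in diameter and 14 mm thick at bottom and top, waist 40 mm in diameter between, a 20 mm bore right through. Only this one has an orange spot, on its top face. Origin: centre of the underside; z up along the bore, x towards the spot.
- spot (a point): Centre of the orange painted spot, 14 mm in diameter, on the top face of the spool's top flange, 20 mm from the bore's axis. Same axes as the spool.
- spool_plain: A spool of the very same shape and size as the other but with no spot: a bystander. Origin: centre of its underside, z up. It may stand in either of the two places.
- fixture: Fixed inspection fixture: blue plate 120 x 120 x 14 mm, on it a round dark steel seat 72 mm in diameter and 6 mm high, and an upright brass spindle 16 mm in diameter in the middle. Origin: centre of the underside, z up.
- seat (a point): Middle of the seat's top face, 20 mm above the table, on the spindle's axis: where the underside centre of the mounted spool belongs. z up.
- spindle_tip (a point): Top of the spindle, 48 mm above the seat; its upper 10 mm taper from 16 to 7 mm in diameter. The mounted spool's top face is 12 mm higher than this point.
- holder: Fixed black block 70 x 70 x 70 mm with an upright 21 mm through hole in its middle, in which the probe hangs. Origin: centre of the underside, z up.
- probe: Cordless probe, 0.17 kg, hanging tip down in the holder at any turn about z. Origin: on its axis, lower end face of the steel nose; z up along it. Nose 18 mm in diameter, z 0 to 45 mm; collar 34 mm in diameter to 51 mm, resting on the holder; square yellow grip 24 x 24 mm, faces along x and y, to 111 mm; black cap 16 mm in diameter to 115 mm. A straight lift of 65 mm clears the holder.
- probe_tip (a point): End of the red sprung round-ended tip (8 mm in diameter) on the probe's axis; 16 mm below the probe's origin when not pressed, it moves in with the plunger. Same axes as the probe.
- plunger (a joint): How far the sprung red tip is pressed into the nose: 0 free, 0.012 m fully in. Spring 0.8 N at the start of travel, about 0.35 N more per mm, 5 N fully in.
- tee: Bystander: steel pipe tee lying flat, run 90 mm, 38 mm in diameter, branch to its -x 50 mm long. Origin: under the middle of the run, z up.
- elbow: Bystander: steel pipe elbow lying flat, 36 mm in diameter, about 90 x 90 mm. Origin: at table level, at the centre of its bend's arc, z up.
- reducer: Bystander: steel pipe reducer standing on its wide end, 56 mm in diameter, 60 mm tall. Origin: centre of the underside, z up.
- ferrule: Bystander: flat steel ring, 50 mm in diameter, 20 mm tall. Origin: centre of the underside, z up.
Not all that is in view belongs to the job. Of the things that look like the fixture, the smallest one is meant.

How it is judged:
By the outcome, as a careful person would: the job done as asked, in the order asked, and still so for the second after the job is handed in, while the arm keeps its last pose, push and grip.
It also fails if it takes over 58 s, if anything falls off the work surface, if the arm or the gripper's body presses on something with over 40 N, if the wrist force passes 120 N, or if a joint passes its speed limit or range.

## Working session

There is one attempt and no reset: what is moved stays moved. The work goes in short steps, Python scripts to look and compute and a shell command to move; the robot and the scene stay as the last step left them, time stands still between calls to the robot, and variables do not carry over. Pictures are saved under pics/ and viewed, about 8 in all and at most 12, crops included, and the job is handed in when it is done.

```bash
mkdir -p pics; ls; cat > h.py <<'E'
import numpy as np, cv2
from rig import sensors, cams, env
def grab(name,fn=None):
    cal=cams.calibration(name); im,d=cams.get_image(name)
    if fn: cv2.imwrite('pics/'+fn,im); np.savez('pics/'+fn[:-4],im=im,d=d,E=cal['extrinsics'],f=210/np.tan(np.radians(cal['vertical_fov'])/2),c=[cal['cx'],cal['cy']])
    return np.load('pics/'+fn[:-4]+'.npz')
def plane(s,u,v,z):
    E=s['E']; r=E[:3,:3]@np.array([(u-s['c'][0])/s['f'],(v-s['c'][1])/s['f'],1]); o=E[:3,3]
    return o+r*(z-o[2])/r[2]
def cloud(s):
    v,u=np.mgrid[:420,:560]; d=s['d']
    p=np.stack([(u-s['c'][0])/s['f']*d,(v-s['c'][1])/s['f']*d,d],-1)
    P=p@s['E'][:3,:3].T+s['E'][:3,3]; P[d==0]=np.nan
    return P
E
python3 - <<'E'
from h import *
for n in ('top','scene'):
    s=grab(n,n+'1.png'); print(n,s['f'],s['c'],s['E'].round(3).tolist(),cams.calibration(n).keys())
o=sensors.observe();print(o)
a=cv2.imread('pics/top1.png')
E
```

```text
pics
top 503.7748207650726 [278.43691711 207.21727389] [[-0.011, -0.996, 0.089, 0.38], [-1.0, 0.012, 0.002, 0.025], [-0.003, -0.089, -0.996, 1.11], [0.0, 0.0, 0.0, 1.0]] dict_keys(['vertical_fov', 'cx', 'cy', 'extrinsics'])
scene 392.1431900834716 [277.71412582 214.7191658 ] [[0.255, 0.631, -0.733, 1.08], [0.967, -0.165, 0.194, -0.155], [0.002, -0.758, -0.652, 0.632], [0.0, 0.0, 0.0, 1.0]] dict_keys(['vertical_fov', 'cx', 'cy', 'extrinsics'])
{'time_s': 0.1, 'q': array([-8.72805645e+01,  2.18390060e+01,  7.43798058e+01,  1.67759380e-03,
        8.38593305e+01, -1.23348937e+01]), 'qvel': array([-0.09170874, -0.06927665, -0.17863595,  0.06242508,  0.00939657,
        0.05019447]), 'joint_efforts': array([ 6.01136737e-03, -4.49219441e+01, -2.31652576e+01, -2.25610268e-05,
        3.68986701e-03, -1.59473245e-06]), 'position': array([ 0.14285461, -0.53084812,  0.2307595 ]), 'tool_rot': array([[-3.56291091e-05,  2.59731775e-01, -9.65680798e-01],
       [ 1.36368709e-03, -9.65679888e-01, -2.59731581e-01],
       [-9.99999070e-01, -1.32614044e-03, -3.19786554e-04]]), 'ft_force': array([1.243503  , 0.1168343 , 0.05439283]), 'wrist_torque': array([-0.06075628, -0.00166719, -0.02333249]), 'grip_width': 0.08530591822774276}
```

View pics/top1.png

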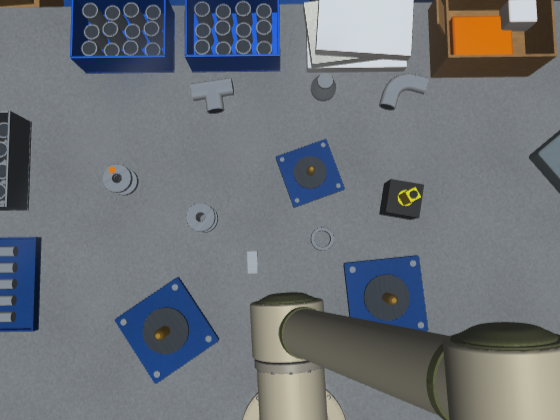

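View pics/scene1.png

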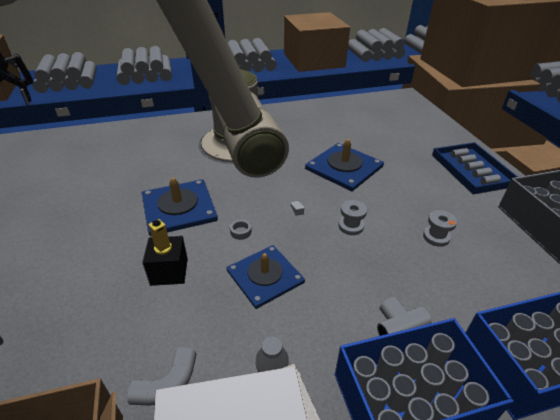

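The top view shows the spotted spool at about (117,178), with its orange spot at (112,170). The smallest fixture is at (310,172), the holder and probe at (402,198), and the plain spool at (201,217). The scene view agrees with this. Next I'll measure them.

```bash
python3 - <<'E'
from h import *
for n in ('top1','scene1'):
    s=np.load(f'pics/{n}.npz'); im=s['im']; P=cloud(s); hsv=cv2.cvtColor(im,cv2.COLOR_BGR2HSV)
    print(n)
    H,S,V=cv2.split(hsv)
    for nm,m,z in (('orange',(H<14)&(S>150)&(V>120),.06),('brass',(H>12)&(H<22)&(S>120)&(V>60)&(V<220),.068),('yellow',(H>=23)&(H<35)&(S>150),.13),('blue',(H>100)&(H<125)&(S>120),.014)):
        k,l,st,c=cv2.connectedComponentsWithStats(m.astype(np.uint8))
        for i in range(1,k):
            if 12<st[i,4]<9000 and c[i][1]>110:
                q=P[l==i]; print(nm,st[i].tolist(),c[i].round(1),'plane',plane(s,*c[i],z).round(4),'depth med',np.nanmedian(q,0).round(4))
                if nm=='blue':
                    cnt=cv2.findContours((l==i).astype(np.uint8),0,2)[0]; (a,b,t)=cv2.minAreaRect(max(cnt,key=len)); print('   rect',a,b,t, plane(s,*a,.014).round(4))
# spool top faces & holder from top depth
s=np.load('pics/top1.npz');P=cloud(s)
for nm,(u,v),lo,hi in (('spool',(117,178),.05,.07),('plain',(201,217),.05,.07),('holder',(402,198),.06,.08),('seat',(310,172),.016,.026),('table',(250,150),-.02,.02)):
    w=P[v-32:v+32,u-32:u+32].reshape(-1,3); w=w[(w[:,2]>lo)&(w[:,2]<hi)]
    (c,wh,t)=cv2.minAreaRect((w[:,:2]*1000).astype(np.float32)); cc,r=cv2.minEnclosingCircle((w[:,:2]*1000).astype(np.float32))
    print(nm,len(w),np.median(w,0).round(4),'rect',c,wh,t,'circ',cc,r)
E
```

```text
top1
brass [109, 167, 6, 6, 32] [111.5 169.5] plane [0.5572 0.3751 0.068 ] depth med [0.5585 0.3776 0.0608]
brass [308, 166, 6, 8, 37] [310.7 169.3] plane [ 0.5526 -0.0415  0.068 ] depth med [ 0.5537 -0.0421  0.0645]
brass [385, 295, 12, 10, 78] [391.4 299.4] plane [ 0.2822 -0.2017  0.068 ] depth med [ 0.2836 -0.1972  0.0875]
brass [155, 330, 13, 10, 88] [159.9 334.5] plane [0.217  0.2706 0.068 ] depth med [0.2196 0.2661 0.0869]
yellow [397, 187, 24, 19, 225] [407.3 196.5] plane [ 0.4864 -0.2255  0.13  ] depth med [ 0.4872 -0.2278  0.1249]
blue [276, 139, 68, 68, 1970] [309.4 173.1] plane [ 0.5531 -0.042   0.014 ] depth med [ 0.5515 -0.0418  0.0143]
   rect (309.59912109375, 172.66427612304688) (53.442405700683594, 54.119850158691406) 70.20112609863281 [ 0.5541 -0.0424  0.014 ]
blue [0, 237, 40, 95, 2764] [ 22.4 284.6] plane [0.3175 0.5812 0.014 ] depth med [0.3161 0.5832 0.0053]
   rect (19.5, 284.0) (94.0, 39.0) 90.0 [0.3189 0.5875 0.014 ]
blue [344, 256, 84, 76, 3202] [386.9 289. ] plane [ 0.2993 -0.2043  0.014 ] depth med [ 0.3089 -0.2114  0.0191]
   rect (385.47528076171875, 296
[... 3445 characters left out ...]
573745727539) 40.3381462097168 circ (456.14093017578125, 190.62689208984375) 29.993223190307617
holder 942 [ 0.4838 -0.227   0.0705] rect (489.7705383300781, -234.58401489257812) (70.5527114868164, 70.87918853759766) 79.78935241699219 circ (489.4367370605469, -233.3325653076172) 48.78882598876953
seat 1169 [ 0.5521 -0.041   0.0189] rect (554.44091796875, -42.081092834472656) (116.92811584472656, 117.62665557861328) 18.880245208740234 circ (556.5977172851562, -42.275482177734375) 78.66416931152344
table 4081 [6.10e-01 9.08e-02 4.00e-04] rect (610.91796875, 90.51581573486328) (141.6262969970703, 144.8419952392578) 89.31685638427734 circ (610.5006713867188, 90.49238586425781) 100.52886199951172
```

Top view, plane and depth readings agree, and so does the scene view:
- Spool: (0.540, 0.367), spot direction about 30°
- Fixture: (0.554, -0.042)
- Holder: (0.490, -0.2345)

Now I'll travel to above the spool, keeping the yaw as it is.

```bash
python3 -m crank '{"hand":[0,0,0,0,0],"translation":[[0,-0.02,-0.016],[0,-0.055,-0.044],[0,-0.093,-0.075],[0,-0.131,-0.106],[0,-0.169,-0.136]],"dr":[[0,0,0],[0,0,0],[0,0,0],[0,0,0],[0,0,0]]}' 50
python3 -m crank '{"hand":[0,0,0,0,0],"translation":[[0,-0.038,-0.031],[0,-0.076,-0.062],[0,-0.114,-0.092],[0,-0.152,-0.123],[0,-0.191,-0.154]],"dr":[[0,0,0],[0,0,0],[0,0,0],[0,0,0],[0,0,0]]}'
python3 -m crank '{"hand":[0,0,0,0,0],"translation":[[0,-0.038,-0.031],[0,-0.076,-0.062],[0,-0.114,-0.092],[0,-0.152,-0.123],[0,-0.191,-0.154]],"dr":[[0,0,0],[0,0,0],[0,0,0],[0,0,0],[0,0,0]]}'
```

```text
time_s: 0.6
position: [0.2306, -0.3306, 0.231]
tool_rot: [[-0.0, 0.259, -0.966], [0.001, -0.966, -0.259], [-1.0, -0.001, -0.0]]
ft_force: [1.1, 0.5, -0.6]
grip_width: 0.0851
time_s: 1.1
position: [0.3296, -0.1062, 0.2314]
tool_rot: [[0.0, 0.259, -0.966], [-0.0, -0.966, -0.259], [-1.0, 0.0, -0.0]]
ft_force: [-0.3, -1.4, -0.4]
grip_width: 0.0853
time_s: 1.6
position: [0.4287, 0.1186, 0.2312]
tool_rot: [[-0.0, 0.26, -0.966], [-0.0, -0.966, -0.26], [-1.0, 0.0, 0.0]]
ft_force: [1.3, -1.5, -0.1]
grip_width: 0.0854
```

```bash
python3 -m crank '{"hand":[0,0,0,0,0],"translation":[[0,-0.038,-0.031],[0,-0.076,-0.062],[0,-0.114,-0.092],[0,-0.152,-0.123],[0,-0.185,-0.150]],"dr":[[0,0,0],[0,0,0],[0,0,0],[0,0,0],[0,0,0]]}'
python3 -m crank '{"hand":[0,0,0],"translation":[[0,-0.021,-0.018],[0,-0.028,-0.023],[0,-0.028,-0.023]],"dr":[[0,0,0],[0,0,0],[0,0,0]]}'
python3 - <<'E'
from h import *
s=grab('wrist','w1.png');print(s['f'],s['E'].round(3).tolist());print(sensors.observe()['position'])
P=cloud(s);w=P.reshape(-1,3);w=w[(w[:,2]>.055)&(w[:,2]<.065)&(np.hypot(w[:,0]-.54,w[:,1]-.367)<.06)]
print(len(w),cv2.minEnclosingCircle((w[:,:2]*1000).astype(np.float32)),w.min(0),w.max(0))
E
```

```text
time_s: 2.1
position: [0.5255, 0.3363, 0.2307]
tool_rot: [[-0.001, 0.261, -0.965], [-0.0, -0.965, -0.261], [-1.0, 0.0, 0.001]]
ft_force: [-0.8, -1.3, -0.1]
grip_width: 0.0856
time_s: 2.4
position: [0.5401, 0.3674, 0.2304]
tool_rot: [[-0.001, 0.261, -0.965], [-0.001, -0.965, -0.261], [-1.0, 0.0, 0.001]]
ft_force: [0.4, -0.1, 0.2]
grip_width: 0.0855
327.9722940639858 [[0.261, -0.925, -0.275, 0.609], [-0.965, -0.251, -0.074, 0.386], [-0.001, 0.284, -0.959, 0.373], [0.0, 0.0, 0.0, 1.0]]
[0.539946   0.36657182 0.23085961]
2526 ((539.6151733398438, 367.40093994140625), 29.816343307495117) [0.50994283 0.33794552 0.05535324] [0.56925936 0.39717332 0.06284178]
```

View pics/w1.png

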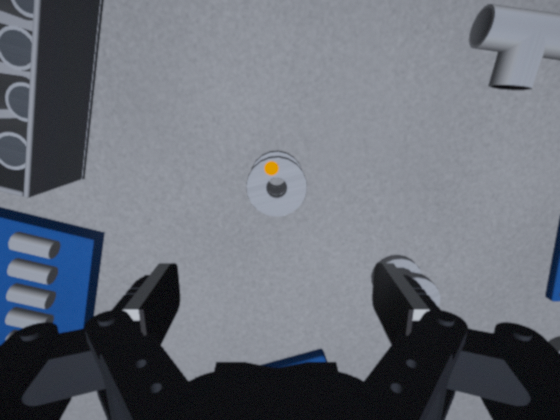

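The wrist view shows the spool centred at about (276,188), with its spot at (271,168). It measures (0.5396, 0.3674), z 0.06 and radius 30 mm, and the TCP is directly above it. Next I'll descend and grip the top flange.

```bash
python3 -m crank '{"hand":[0,0,0,0,0],"translation":[[0.04,0,0],[0.09,0,0],[0.135,0,0],[0.175,0,0],[0.202,0,0]],"dr":[[0,0,0],[0,0,0],[0,0,0],[0,0,0],[0,0,0]]}' 70
python3 -m crank '{"hand":[0,60,90,255,255],"translation":[[0,0,0],[0,0,0],[0,0,0],[0,0,0],[0,0,0]],"dr":[[0,0,0],[0,0,0],[0,0,0],[0,0,0],[0,0,0]]}'
python3 -m crank '{"hand":[255,255,255,255,255],"translation":[[0,0,0],[0,0,0],[0,0,0],[0,0,0],[0,0,0]],"dr":[[0,0,0],[0,0,0],[0,0,0],[0,0,0],[0,0,0]]}'
```

```text
time_s: 2.95
position: [0.539, 0.3649, 0.0271]
tool_rot: [[-0.003, 0.258, -0.966], [-0.002, -0.966, -0.258], [-1.0, 0.001, 0.003]]
ft_force: [0.3, 0.6, -0.0]
grip_width: 0.0855
time_s: 3.45
position: [0.5413, 0.3672, 0.0324]
tool_rot: [[0.004, 0.26, -0.966], [0.002, -0.966, -0.26], [-1.0, -0.001, -0.005]]
ft_force: [-1.2, -1.1, 5.3]
grip_width: 0.0574
time_s: 3.95
position: [0.5413, 0.3672, 0.0324]
tool_rot: [[0.004, 0.26, -0.966], [0.002, -0.966, -0.26], [-1.0, -0.001, -0.005]]
ft_force: [-1.5, -1.1, 5.8]
grip_width: 0.0573
```

```bash
python3 -m crank '{"hand":[255,255,255,255,255],"translation":[[-0.01,0,0],[-0.03,0,0],[-0.055,0,0],[-0.07,0,0],[-0.08,0,0]],"dr":[[0,0,0],[0,0,0],[0,0,0],[0,0,0],[0,0,0]]}'
python3 -m crank '{"hand":[255,255],"translation":[[0,0,0],[0,0,0]],"dr":[[0,0,0],[0,0,0]]}'
python3 - <<'E'
from h import *
s=grab('wrist','w2.png')
s=grab('scene','s2.png')
a=cv2.imread('pics/w2.png')[150:420];b=cv2.resize(s['im'][60:260,360:560],None,fx=2,fy=2)
c=np.zeros((400,960,3),np.uint8);c[:270,:560]=a;c[:400,560:]=b;cv2.imwrite('pics/m2.png',cv2.resize(c,(800,333)))
print(sensors.observe()['ft_force'])
E
```

```text
time_s: 4.45
position: [0.5403, 0.367, 0.1115]
tool_rot: [[0.002, 0.26, -0.966], [0.001, -0.966, -0.26], [-1.0, -0.0, -0.002]]
ft_force: [0.4, -0.0, -6.1]
grip_width: 0.0572
time_s: 4.65
position: [0.5398, 0.3667, 0.1088]
tool_rot: [[-0.001, 0.26, -0.966], [-0.001, -0.966, -0.26], [-1.0, 0.0, 0.001]]
ft_force: [0.8, -0.2, -7.1]
grip_width: 0.0573
[ 0.25290876  0.33505126 -6.71120356]
```

View pics/m2.png

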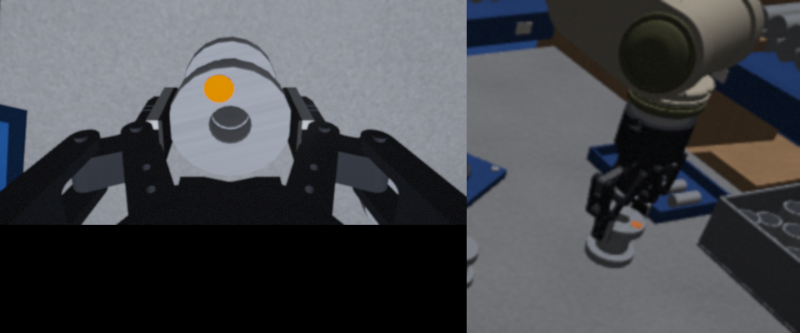

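The spool is held by its top flange, between the pads and centred. I'll measure its tilt and its offset from the TCP.

```bash
cat >> h.py <<'E'
def topface(s,c,z,rad=.032,tol=.012,im=True):
    P=cloud(s);m=(np.abs(P[...,2]-z)<tol)&(np.hypot(P[...,0]-c[0],P[...,1]-c[1])<rad)
    w=P[m]; 
    for _ in range(4):
        k=np.linalg.lstsq(np.c_[w[:,:2],np.ones(len(w))],w[:,2],rcond=None)[0]; r=w[:,2]-np.c_[w[:,:2],np.ones(len(w))]@k; w=w[np.abs(r)<.002]
    print('n',len(w),'slope deg',np.degrees(k[:2]).round(2),'z mid',w[:,2].mean().round(4),'circ',cv2.minEnclosingCircle((w[:,:2]*1000).astype(np.float32)))
    # bore: dark ellipse hull of top mask hole ; spot: orange
    H,S,V=cv2.split(cv2.cvtColor(s['im'],cv2.COLOR_BGR2HSV)); o=(H<20)&(S>180)&(V>120)&(np.hypot(P[...,0]-c[0],P[...,1]-c[1])<.04)
    v,u=np.nonzero(o); print('spot px',u.mean(),v.mean(),'xyz',plane(s,u.mean(),v.mean(),w[:,2].mean()).round(4),len(u))
E
python3 - <<'E'
from h import *
s=np.load('pics/w2.npz'); topface(s,(.54,.367),.138)
o=sensors.observe();print(o['position'],o['tool_rot'])
E
```

```text
n 13655 slope deg [-0.35 -0.1 ] z mid 0.1362 circ ((540.1345825195312, 367.0636291503906), 31.88990592956543)
spot px 261.01635514018693 260.75 xyz [0.5538 0.3768 0.1362] 428
[0.53970463 0.36668363 0.10820176] [[-2.06898223e-03  2.59715270e-01 -9.65683022e-01]
 [-8.81397539e-04 -9.65685187e-01 -2.59713964e-01]
 [-9.99997471e-01  3.13807062e-04  2.22689789e-03]]
```

```bash
python3 -m crank '{"hand":[255,255,255,255,255],"translation":[[-0.02,0.02,0.005],[-0.041,0.065,0.014],[-0.041,0.112,0.025],[-0.041,0.159,0.035],[-0.041,0.205,0.045]],"dr":[[0,0,0],[0,0,0],[0,0,0],[0,0,0],[0,0,0]]}'
python3 -m crank '{"hand":[255,255,255,255],"translation":[[0,0.045,0.01],[0,0.075,0.017],[0,0.095,0.021],[0,0.095,0.021]],"dr":[[0,0,0],[0,0,0],[0,0,0],[0,0,0]]}'
python3 - <<'E'
from h import *
o=sensors.observe();print(o['position'],o['ft_force'])
s=grab('wrist','w3.png');
for n,t in (('w1',.06),('w2',.136)):
    q=np.load(f'pics/{n}.npz'); print(n,'bore',[plane(q,*p,t).round(4).tolist() for p in ([(276,188)] if n=='w1' else [(276,299)])], 'spot w1' , plane(q,271,168,t).round(4))
E
```

```text
time_s: 5.25
position: [0.5495, 0.1555, 0.1498]
tool_rot: [[-0.001, 0.26, -0.966], [-0.0, -0.966, -0.26], [-1.0, -0.0, 0.001]]
ft_force: [2.2, -1.0, -6.0]
grip_width: 0.057
time_s: 5.65
position: [0.5545, 0.0575, 0.1497]
tool_rot: [[-0.001, 0.257, -0.967], [-0.001, -0.967, -0.257], [-1.0, 0.0, 0.001]]
ft_force: [-0.3, 0.3, -5.9]
grip_width: 0.057
[0.55446433 0.05750413 0.14969099] [-0.31467107  0.27665842 -5.90618536]
w1 bore [[0.5392, 0.3674, 0.06]] spot w1 [0.5569 0.3772 0.06  ]
w2 bore [[0.5391, 0.3668, 0.136]] spot w1 [0.5894 0.3823 0.136 ]
```

View pics/w3.png

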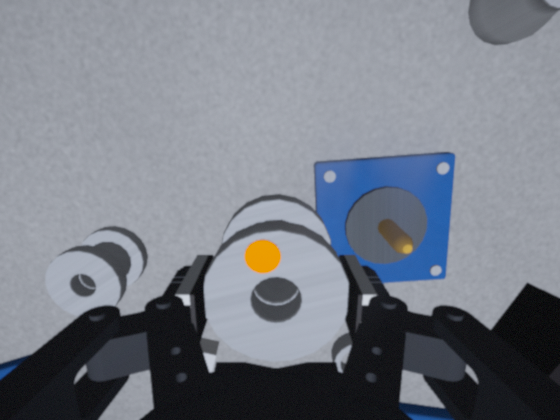

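The wrist view shows the seat at about (387,226) and the spindle tip at about (406,248), with the held spool's bore near (276,299). I'll cast rays for these.

```bash
python3 - <<'E'
from h import *
s=np.load('pics/w3.npz');im=s['im'];P=cloud(s);H,S,V=cv2.split(cv2.cvtColor(im,cv2.COLOR_BGR2HSV))
u,v=np.meshgrid(np.arange(560),np.arange(420))
roi=(u>310)&(u<460)&(v>150)&(v<285)
seat=roi&(S<60)&(np.abs(P[...,2]-.02)<.004)
c=max(cv2.findContours(seat.astype(np.uint8),0,2)[0],key=len); e=cv2.fitEllipse(cv2.convexHull(c)); print('seat',e,plane(s,*e[0],.02).round(4))
br=roi&(H<32)&(S>120); hi=br&(P[...,2]>.062); print('tip',u[hi].mean(),v[hi].mean(),plane(s,u[hi].mean(),v[hi].mean(),.067).round(4),np.nanmedian(P[hi],0).round(4),np.nanmax(P[br][:,2]))
y=roi&(H>24)&(H<34)&(S>120)&(V>150);print('bright',y.sum(),u[y].mean(),v[y].mean(),plane(s,u[y].mean(),v[y].mean(),.068).round(4))
k=np.uint8(roi&(H>100)&(S>120)); c=max(cv2.findContours(k,0,2)[0],key=len);r=cv2.minAreaRect(np.float32([plane(s,*p[0],.014)[:2]*1000 for p in c]));print('plate',r)
print('spot',plane(s,263,256,.1777),'bore',plane(s,276,299,.1777))
E
```

```text
seat ((385.5339660644531, 224.9704132080078), (72.72466278076172, 80.1553955078125), 69.70731353759766) [ 0.5553 -0.0416  0.02  ]
tip 404.7720588235294 246.8308823529412 [ 0.5545 -0.041   0.067 ] [ 0.5543 -0.0411  0.0671] 0.06984468206569278
bright 0 nan nan [nan nan nan]
plate ((554.740478515625, -41.468772888183594), (118.39104461669922, 117.95252227783203), 19.172395706176758)
spot [0.57092439 0.06731133 0.1777    ] bore [0.55423715 0.05775331 0.1777    ]<stdin>:8: RuntimeWarning: Mean of empty slice.
  ret = ret.dtype.type(ret / rcount)
```

```bash
python3 -m crank '{"hand":[255,255,255,255,255],"translation":[[0,0.035,0.009],[0,0.07,0.0185],[0,0.0957,0.0254],[0,0.0957,0.0254],[0,0.0957,0.0254]],"dr":[[0,0,0],[0,0,0],[0,0,0],[0,0,0],[0,0,0]]}'
python3 - <<'E'
from h import *
o=sensors.observe();print(o['position'],o['ft_force'],o['tool_rot'])
s=grab('wrist','w4.png')
print('bore',plane(s,276,299,.1777)); topface(s,o['position'],.178)
E
python3 -m crank '{"hand":[255,255,255,255,255],"translation":[[0.02,0,0],[0.037,0,0],[0.047,0,0],[0.056,0,0],[0.06,0,0]],"dr":[[0,0,0],[0,0,0],[0,0,0],[0,0,0],[0,0,0]]}'
python3 -m crank '{"hand":[255,255],"translation":[[0,0,0],[0,0,0]],"dr":[[0,0,0],[0,0,0]]}'
```

```text
time_s: 6.2
position: [0.5546, -0.0383, 0.1499]
tool_rot: [[-0.001, 0.26, -0.966], [0.001, -0.966, -0.26], [-1.0, -0.001, 0.001]]
ft_force: [-0.7, 0.0, -4.4]
grip_width: 0.0572
[ 0.55461765 -0.03826521  0.14993373] [-0.67790065  0.03677252 -4.42581515] [[-8.30901279e-04  2.59643518e-01 -9.65704175e-01]
 [ 7.55393255e-04 -9.65704070e-01 -2.59644139e-01]
 [-9.99999369e-01 -9.45225068e-04  6.06271785e-04]]
bore [ 0.55424741 -0.03809936  0.1777    ]
n 13611 slope deg [-0.34 -0.  ] z mid 0.1773 circ ((555.3074340820312, -38.08003616333008), 31.76897430419922)
spot px 259.6923076923077 255.15384615384616 xyz [ 0.5708 -0.0272  0.1773] 39
time_s: 6.75
position: [0.5556, -0.0393, 0.0907]
tool_rot: [[0.002, 0.261, -0.965], [-0.002, -0.965, -0.261], [-1.0, 0.003, -0.002]]
ft_force: [1.3, -5.1, 3.0]
grip_width: 0.0574
time_s: 6.95
position: [0.5554, -0.0397, 0.0907]
tool_rot: [[0.002, 0.26, -0.966], [-0.002, -0.966, -0.26], [-1.0, 0.002, -0.001]]
ft_force: [1.7, -5.3, -6.4]
grip_width: 0.057
```

It is in over the spindle, but about 3 mm short in y, with a 5 N side force. I'll centre it, then lower.

```bash
python3 -m crank '{"hand":[255,255,255],"translation":[[0,0.0028,0.0008],[0,0.0028,0.0008],[0,0.0028,0.0008]],"dr":[[0,0,0],[0,0,0],[0,0,0]]}'
python3 -m crank '{"hand":[255,255,255,255],"translation":[[0.008,0,0],[0.016,0,0],[0.024,0,0],[0.024,0,0]],"dr":[[0,0,0],[0,0,0],[0,0,0],[0,0,0]]}'
python3 -c "
from h import *
o=sensors.observe();print(o['position'],o['ft_force'],o['wrist_torque'])"
```

```text
time_s: 7.25
position: [0.5546, -0.0416, 0.0904]
tool_rot: [[-0.0, 0.26, -0.966], [0.001, -0.966, -0.26], [-1.0, -0.001, -0.0]]
ft_force: [0.3, 0.1, -6.6]
grip_width: 0.0571
time_s: 7.65
position: [0.554, -0.0416, 0.0647]
tool_rot: [[-0.003, 0.26, -0.966], [0.001, -0.966, -0.26], [-1.0, -0.001, 0.002]]
ft_force: [0.5, -0.3, -7.0]
grip_width: 0.0579
[ 0.55401403 -0.04162404  0.06472551] [ 0.45105528 -0.31145962 -7.01567461] [0.05291838 0.02582314 0.02170138]
```

```bash
python3 -m crank '{"hand":[255,255,255],"translation":[[0.005,0,0],[0.01,0,0],[0.01,0,0]],"dr":[[0,0,0],[0,0,0],[0,0,0]]}'
python3 -m crank '{"hand":[255,255],"translation":[[0.0025,0,0],[0.0025,0,0]],"dr":[[0,0,0],[0,0,0]]}'
python3 -m crank '{"hand":[255,255],"translation":[[0.001,0,0],[0.0015,0,0]],"dr":[[0,0,0],[0,0,0]]}'
```

```text
time_s: 7.95
position: [0.5543, -0.0417, 0.0556]
tool_rot: [[-0.001, 0.26, -0.966], [0.0, -0.966, -0.26], [-1.0, -0.001, 0.001]]
ft_force: [0.2, 0.3, -5.8]
grip_width: 0.0571
time_s: 8.15
position: [0.5547, -0.0418, 0.0537]
tool_rot: [[-0.0, 0.26, -0.966], [0.0, -0.966, -0.26], [-1.0, -0.0, 0.0]]
ft_force: [-1.3, -0.2, -6.8]
grip_width: 0.0569
time_s: 8.35
position: [0.5547, -0.0419, 0.0525]
tool_rot: [[0.0, 0.26, -0.966], [-0.0, -0.966, -0.26], [-1.0, 0.0, -0.0]]
ft_force: [-2.7, 0.1, -0.3]
grip_width: 0.0567
```

Contact. I'll press a little more to seat it firmly.

```bash
python3 -m crank '{"hand":[255,255,255],"translation":[[0.001,0,0],[0.0015,0,0],[0.0015,0,0]],"dr":[[0,0,0],[0,0,0],[0,0,0]]}'
python3 - <<'E'
from h import *
o=sensors.observe();print(o['position'],o['ft_force'],o['tool_rot'])
s=grab('wrist','w5.png'); topface(s,(.5545,-.042),.08)
E
```

```text
time_s: 8.65
position: [0.5547, -0.0419, 0.0524]
tool_rot: [[0.001, 0.26, -0.966], [-0.001, -0.966, -0.26], [-1.0, 0.001, -0.001]]
ft_force: [-5.9, -0.2, 9.5]
grip_width: 0.0573
[ 0.55470964 -0.04190714  0.05244898] [-5.94007947 -0.16625932  9.54284797] [[ 1.03159031e-03  2.59923304e-01 -9.65628713e-01]
 [-5.65757644e-04 -9.65628921e-01 -2.59923964e-01]
 [-9.99999308e-01  8.14446869e-04 -8.49079841e-04]]
n 13488 slope deg [-0.19 -0.04] z mid 0.0799 circ ((554.9926147460938, -41.883670806884766), 31.80510139465332)
spot px 260.3777777777778 259.97777777777776 xyz [ 0.569  -0.0315  0.0799] 45
```

The top face is at z 0.0799 and level, carrying about 16 N, so it is seated. I'll release it and lift clear.

```bash
python3 -m crank '{"hand":[60,30,0,0,0],"translation":[[-0.0015,0,0],[-0.0015,0,0],[-0.0015,0,0],[-0.0015,0,0],[-0.0015,0,0]],"dr":[[0,0,0],[0,0,0],[0,0,0],[0,0,0],[0,0,0]]}'
python3 -m crank '{"hand":[0,0,0,0,0],"translation":[[-0.02,0,0],[-0.06,0,0],[-0.1,0,0],[-0.13,0,0],[-0.15,0,0]],"dr":[[0,0,0],[0,0,0],[0,0,0],[0,0,0],[0,0,0]]}'
python3 -m crank '{"hand":[0,0],"translation":[[0,0,0],[0,0,0]],"dr":[[0,0,0],[0,0,0]]}'
python3 - <<'E'
from h import *
o=sensors.observe();print(o['position'],o['ft_force'])
s=grab('wrist','w6.png'); topface(s,(.5545,-.042),.08)
E
```

```text
time_s: 9.2
position: [0.5548, -0.0418, 0.0523]
tool_rot: [[0.0, 0.26, -0.966], [-0.0, -0.966, -0.26], [-1.0, 0.0, -0.0]]
ft_force: [1.3, -0.5, -0.3]
grip_width: 0.0855
time_s: 9.7
position: [0.5551, -0.0419, 0.2048]
tool_rot: [[0.003, 0.26, -0.966], [-0.001, -0.966, -0.26], [-1.0, 0.002, -0.003]]
ft_force: [0.1, -0.2, -0.6]
grip_width: 0.0853
time_s: 9.9
position: [0.5545, -0.0417, 0.2017]
tool_rot: [[-0.001, 0.26, -0.966], [0.0, -0.966, -0.26], [-1.0, -0.0, 0.0]]
ft_force: [-0.3, 0.4, -0.7]
grip_width: 0.0853
[ 0.55447411 -0.04173558  0.20170416] [-0.30323796  0.36518276 -0.68073274]
n 3297 slope deg [-0.04  0.08] z mid 0.0799 circ ((553.1237182617188, -41.44777297973633), 29.780628204345703)
spot px 271.7692307692308 179.76923076923077 xyz [ 0.5703 -0.0336  0.0799] 13
```

View pics/w6.png

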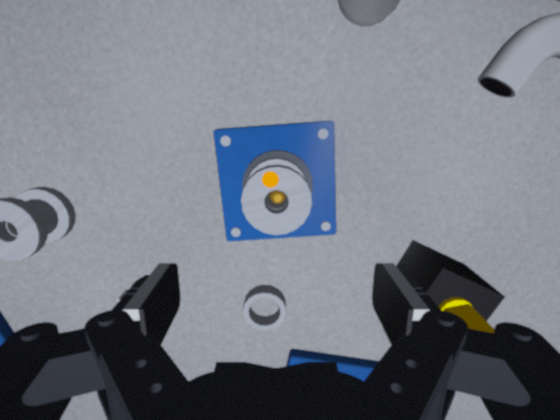

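The spool is seated on the spindle, with the spot at about (270,179) and the plain spool and ferrule untouched. Now to the probe.

```bash
python3 -m crank '{"hand":[0,0,0,0,0],"translation":[[-0.02,0.03,0.02],[-0.04,0.067,0.045],[-0.055,0.104,0.07],[-0.055,0.141,0.094],[-0.055,0.1696,0.113]],"dr":[[0,0,0],[0,0,0],[0,0,0],[0,0,0],[0,0,0]]}'
python3 -m crank '{"hand":[0,0,0],"translation":[[0,0,0],[0,0,0],[0,0,0]],"dr":[[0,0,0],[0,0,0],[0,0,0]]}'
python3 - <<'E'
from h import *
s=np.load('pics/w6.npz')
H,S,V=cv2.split(cv2.cvtColor(s['im'],cv2.COLOR_BGR2HSV)); m=np.uint8((S>150)&(H<24)&(V>150));m[:160]=0;m[190:]=0
v,u=np.nonzero(m);print('spot',len(u),u.mean(),v.mean(),plane(s,u.mean(),v.mean(),.08)); 
o=sensors.observe();print(o['position'])
s=grab('wrist','w7.png')
E
```

```text
time_s: 10.45
position: [0.4885, -0.237, 0.2562]
tool_rot: [[-0.001, 0.259, -0.966], [0.001, -0.966, -0.259], [-1.0, -0.001, 0.001]]
ft_force: [-0.1, -0.2, 0.1]
grip_width: 0.0857
time_s: 10.75
position: [0.4898, -0.2341, 0.2565]
tool_rot: [[-0.001, 0.261, -0.965], [0.001, -0.965, -0.261], [-1.0, -0.001, 0.001]]
ft_force: [0.1, 0.1, 0.2]
grip_width: 0.0855
spot 186 269.8494623655914 178.93010752688173 [ 0.57055356 -0.03186638  0.08      ]
[ 0.48978492 -0.23406331  0.25653235]
```

View pics/w7.png

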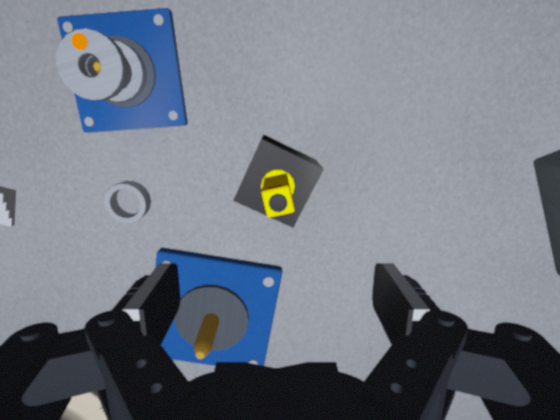

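The wrist view shows the probe's cap and grip top at about (278,202) in the holder. The grip is turned slightly relative to the image axes.

```bash
python3 - <<'E'
from h import *
s=np.load('pics/w7.npz');P=cloud(s);H,S,V=cv2.split(cv2.cvtColor(s['im'],cv2.COLOR_BGR2HSV))
u,v=np.meshgrid(np.arange(560),np.arange(420));roi=(u>230)&(u<330)&(v>130)&(v<230)
m=roi&(P[...,2]>.130)&(P[...,2]<.139)
pts=np.float32([plane(s,a,b,.136)[:2]*1000 for a,b in zip(u[m],v[m])])
print(m.sum(),'z',np.median(P[m][:,2]),cv2.minAreaRect(pts), 'depth rect',cv2.minAreaRect(np.float32(P[m][:,:2]*1000)))
k=roi&(P[...,2]>.1385);print('cap',k.sum(),np.median(P[k],0),u[k].mean(),v[k].mean(),plane(s,u[k].mean(),v[k].mean(),.14))
h=roi&(np.abs(P[...,2]-.07)<.004);print('holder',cv2.minAreaRect(np.float32(P[h][:,:2]*1000)))
y=roi&(H>20)&(H<35)&(V>200)&(v>175)
z=s['im'][165:225,250:310];cv2.imwrite('pics/c7.png',cv2.resize(z,None,fx=8,fy=8,interpolation=2))
E
```

```text
570 z 0.1357782936440729 ((489.7555847167969, -234.6216278076172), (24.95507049560547, 23.786609649658203), 27.851343154907227) depth rect ((488.9328918457031, -234.99151611328125), (24.376075744628906, 23.92952537536621), 27.46868896484375)
cap 267 [ 0.48897105 -0.23504203  0.1400219 ] 277.4344569288389 203.0374531835206 [ 0.4890198  -0.23502638  0.14      ]
holder ((488.4528503417969, -234.94972229003906), (70.03583526611328, 70.59723663330078), 79.68153381347656)
```

View pics/c7.png

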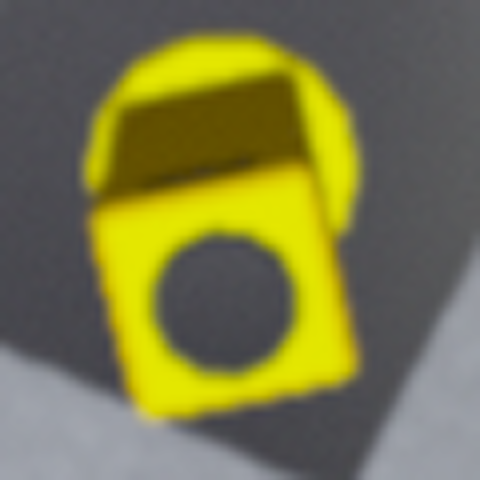

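The grip faces lie at 27.6° in the world (mod 90), so I need to turn +12.4°. The probe axis is at (0.489, -0.235). I'll turn, descend and grip.

```bash
python3 -m crank '{"hand":[0,0,0,0],"translation":[[0.02,0.0007,0.001],[0.05,0.0007,0.001],[0.06,0.0007,0.001],[0.06,0.0007,0.001]],"dr":[[-0.1,0,0],[-0.215,0,0],[-0.215,0,0],[-0.215,0,0]]}'
python3 - <<'E'
from h import *
o=sensors.observe();print(o['position'],o['tool_rot'].round(4).tolist())
s=grab('wrist','w8.png');P=cloud(s)
u,v=np.meshgrid(np.arange(560),np.arange(420));roi=(np.hypot(P[...,0]-.489,P[...,1]+.235)<.03)
m=roi&(P[...,2]>.130)&(P[...,2]<.139)
print(cv2.minAreaRect(np.float32(P[m][:,:2]*1000)),cv2.minAreaRect(np.float32([plane(s,a,b,.136)[:2]*1000 for a,b in zip(u[m],v[m])])))
k=roi&(P[...,2]>.1385);print('cap',plane(s,u[k].mean(),v[k].mean(),.14))
E
```

```text
time_s: 11.2
position: [0.4887, -0.2349, 0.1963]
tool_rot: [[-0.002, 0.458, -0.889], [0.002, -0.889, -0.458], [-1.0, -0.003, 0.001]]
ft_force: [0.3, -0.7, -0.9]
grip_width: 0.0851
[ 0.48874371 -0.23488627  0.19632332] [[-0.0023, 0.4582, -0.8888], [0.0018, -0.8888, -0.4582], [-1.0, -0.0027, 0.0012]]
((489.34326171875, -234.7476806640625), (23.58397102355957, 23.80712890625), 27.75387954711914) ((490.0665283203125, -234.4018096923828), (24.166431427001953, 23.632230758666992), 27.37579917907715)
cap [ 0.37457031 -0.29511652  0.14      ]
```

```bash
python3 -m crank '{"hand":[0,0,0,0,0],"translation":[[0.03,0,-0.0005],[0.065,0,-0.0005],[0.095,0,-0.0005],[0.108,0,-0.0005],[0.108,0,-0.0005]],"dr":[[0,0,0],[0,0,0],[0,0,0],[0,0,0],[0,0,0]]}' 50
python3 -m crank '{"hand":[100,150,255,255,255],"translation":[[0,0,0],[0,0,0],[0,0,0],[0,0,0],[0,0,0]],"dr":[[0,0,0],[0,0,0],[0,0,0],[0,0,0],[0,0,0]]}'
python3 -m crank '{"hand":[255,255,255,255],"translation":[[0,0,0],[0,0,0],[0,0,0],[0,0,0]],"dr":[[0,0,0],[0,0,0],[0,0,0],[0,0,0]]}'
```

```text
time_s: 11.75
position: [0.4894, -0.2355, 0.089]
tool_rot: [[-0.001, 0.459, -0.889], [0.001, -0.889, -0.459], [-1.0, -0.001, 0.0]]
ft_force: [-0.3, -0.3, 1.3]
grip_width: 0.0856
time_s: 12.25
position: [0.4896, -0.2358, 0.0901]
tool_rot: [[0.001, 0.46, -0.888], [-0.001, -0.888, -0.46], [-1.0, 0.001, -0.001]]
ft_force: [-0.3, 0.3, 4.7]
grip_width: 0.0236
time_s: 12.65
position: [0.4896, -0.2358, 0.0901]
tool_rot: [[0.001, 0.46, -0.888], [-0.001, -0.888, -0.46], [-1.0, 0.001, -0.001]]
ft_force: [-1.5, 1.4, 5.7]
grip_width: 0.0233
```

```bash
python3 -m crank '{"hand":[255,255,255,255,255],"translation":[[-0.01,0,0],[-0.035,0,0],[-0.065,0,0],[-0.09,0,0],[-0.11,0,0]],"dr":[[0,0,0],[0,0,0],[0,0,0],[0,0,0],[0,0,0]]}'
python3 -m crank '{"hand":[255,255,255],"translation":[[0,0,0],[0,0,0],[0,0,0]],"dr":[[0,0,0],[0,0,0],[0,0,0]]}'
python3 - <<'E'
from h import *
o=sensors.observe();print(o['position'],o['ft_force'],o['tool_rot'].round(4).tolist())
s=grab('wrist','w9.png');t=grab('scene','s9.png')
c=np.zeros((420,800,3),np.uint8);c[:,:400]=s['im'][:,80:480];c[:400,400:]=cv2.resize(t['im'][150:290,70:210],(400,400));cv2.imwrite('pics/m9.png',c)
E
```

```text
time_s: 13.15
position: [0.4893, -0.2357, 0.2013]
tool_rot: [[0.001, 0.46, -0.888], [-0.001, -0.888, -0.46], [-1.0, 0.001, -0.0]]
ft_force: [-0.4, 0.2, -1.1]
grip_width: 0.0235
time_s: 13.45
position: [0.4888, -0.2353, 0.198]
tool_rot: [[-0.002, 0.46, -0.888], [0.002, -0.888, -0.46], [-1.0, -0.002, 0.001]]
ft_force: [-0.3, 0.1, -1.1]
grip_width: 0.0235
[ 0.4887955  -0.23528935  0.19797185] [-0.32615588  0.14845885 -1.10122052] [[-0.0021, 0.4598, -0.888], [0.0016, -0.888, -0.4598], [-1.0, -0.0024, 0.0011]]
```

View pics/m9.png

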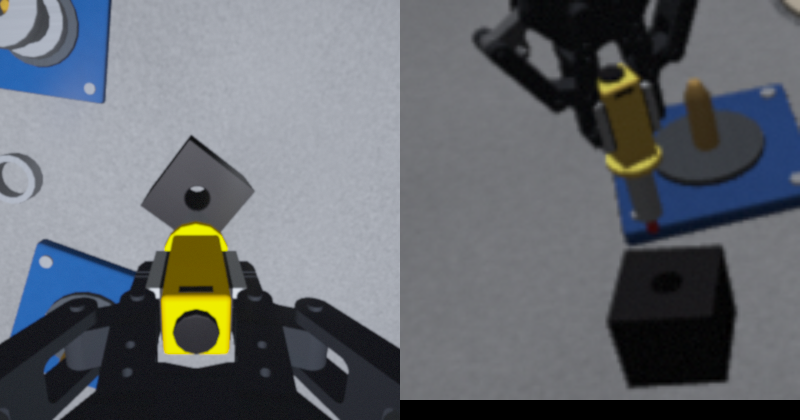

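The probe is clear of the holder and gripped centrally. I'll check its tilt from the wrist depth on the grip's front face, and from the red tip against the cap in the scene view.

```bash
cat >> h.py <<'E'
def probefit(s):
    o=sensors.observe(); R=o['tool_rot'];p=o['position']
    Q=(cloud(s)-p)@R   # tool frame
    H,S,V=cv2.split(cv2.cvtColor(s['im'],cv2.COLOR_BGR2HSV)); ye=(H>20)&(H<36)&(S>120)
    f=Q[ye&(Q[...,0]<.005)&(Q[...,0]>-.042)&(np.abs(Q[...,1])<.009)&(np.abs(Q[...,2])<.03)]
    for _ in range(4):
        k=np.linalg.lstsq(np.c_[f[:,:2],np.ones(len(f))],f[:,2],rcond=None)[0];r=f[:,2]-np.c_[f[:,:2],np.ones(len(f))]@k;f=f[np.abs(r)<2*np.std(r)+1e-4]
    print('front face z=a x+b y+c',k.round(4),'deg',np.degrees(np.arctan(k[:2])).round(2),len(f),'x range',f[:,0].min(),f[:,0].max())
    t=Q[ye&(Q[...,0]<-.043)&(np.abs(Q[...,1])<.015)&(np.abs(Q[...,2])<.025)]
    if len(t)>50:
        k=np.linalg.lstsq(np.c_[t[:,1:],np.ones(len(t))],t[:,0],rcond=None)[0];print('top face x=a y+b z+c',k.round(4),'deg',np.degrees(np.arctan(k[:2])).round(2),len(t),'mid',((t.min(0)+t.max(0))/2).round(4))
E
python3 - <<'E'
from h import *
s=np.load('pics/w9.npz');probefit(s)
# scene: red tip, grip, cap
t=np.load('pics/s9.npz');P=cloud(t);H,S,V=cv2.split(cv2.cvtColor(t['im'],cv2.COLOR_BGR2HSV))
o=sensors.observe();p=o['position']
near=(np.hypot(P[...,0]-p[0],P[...,1]-p[1])<.05)
u,v=np.meshgrid(np.arange(560),np.arange(420))
r=(u>120)&(u<180)&(v>215)&(v<240)&((H<8)|(H>172))&(S>100);print('red',r.sum(),u[r].mean(),v[r].mean(),np.nanmedian(P[r],0),'ray at tip z',plane(t,u[r].mean(),v[r].mean(),p[2]-.078))
c=near&(P[...,2]>p[2]+.04)&(V<60)&(u>100)&(u<200);print('cap',c.sum(),np.nanmedian(P[c],0) if c.sum() else 0)
y=near&(H>20)&(H<36)&(S>120)
for a in (-.02,-.01,0,.01,.02,.03,.04):
    b=y&(np.abs(P[...,2]-p[2]-a)<.005); print(a,b.sum(),np.nanmean(P[b],0).round(4))
E
```

```text
front face z=a x+b y+c [ 0.0023 -0.0047 -0.0116] deg [ 0.13 -0.27] 2072 x range -0.0419919291519087 0.004950899228542741
top face x=a y+b z+c [ 0.0043 -0.0485 -0.0458] deg [ 0.25 -2.78] 2675 mid [-0.047  -0.0008 -0.0002]
red 9 158.0 229.0 [ 0.49219614 -0.23486094  0.1252816 ] ray at tip z [ 0.48731422 -0.2357114   0.12014365]
cap 4574 [ 0.51355527 -0.23353213  0.3375022 ]
-0.02 33 [ 0.5018 -0.2341  0.1815]
-0.01 98 [ 0.4992 -0.2341  0.187 ]
0 61 [ 0.5006 -0.2326  0.198 ]
0.01 59 [ 0.4996 -0.2303  0.2081]
0.02 62 [ 0.4996 -0.2308  0.2178]
0.03 74 [ 0.4999 -0.2309  0.2284]
0.04 64 [ 0.4983 -0.2309  0.2391]
```

The probe is square to the tool (0.1–0.3°) and its axis is within 1 mm of the TCP. I'll move above the spot.

```bash
python3 -m crank '{"hand":[255,255,255,255,255],"translation":[[0,-0.02,-0.023],[0,-0.048,-0.056],[0,-0.076,-0.089],[0,-0.104,-0.122],[0,-0.125,-0.146]],"dr":[[0,0,0],[0,0,0],[0,0,0],[0,0,0],[0,0,0]]}'
python3 -m crank '{"hand":[255,255,255,255,255],"translation":[[0,-0.012,-0.014],[0.006,-0.0179,-0.0209],[0.012,-0.0179,-0.0209],[0.012,-0.0179,-0.0209],[0.012,-0.0179,-0.0209]],"dr":[[0,0,0],[0,0,0],[0,0,0],[0,0,0],[0,0,0]]}'
python3 - <<'E'
from h import *
o=sensors.observe();print(o['position'],o['ft_force'],o['tool_rot'].round(4).tolist())
s=grab('wrist','w10.png');t=grab('scene','s10.png');q=grab('top','t10.png')
c=np.zeros((420,800,3),np.uint8);c[:,:400]=s['im'][:,80:480];c[:400,400:]=cv2.resize(t['im'][190:290,220:320],(400,400),interpolation=2);cv2.imwrite('pics/m10.png',c)
probefit(s)
E
```

```text
time_s: 14.05
position: [0.5618, -0.0551, 0.1985]
tool_rot: [[-0.001, 0.461, -0.887], [0.001, -0.887, -0.461], [-1.0, -0.001, 0.001]]
ft_force: [0.6, -1.5, -1.4]
grip_width: 0.0234
time_s: 14.55
position: [0.5715, -0.0331, 0.1869]
tool_rot: [[-0.001, 0.459, -0.889], [-0.0, -0.889, -0.459], [-1.0, -0.0, 0.001]]
ft_force: [-0.8, -0.0, -1.0]
grip_width: 0.0233
[ 0.57148366 -0.03307784  0.1869281 ] [-0.7691548  -0.02056132 -1.02220861] [[-0.0009, 0.4586, -0.8887], [-0.0, -0.8887, -0.4586], [-1.0, -0.0004, 0.0008]]
front face z=a x+b y+c [ 0.0021 -0.0061 -0.0114] deg [ 0.12 -0.35] 2074 x range -0.04199948855410475 0.004973025490477687
top face x=a y+b z+c [ 0.0044 -0.0404 -0.0454] deg [ 0.25 -2.31] 2605 mid [-0.0468 -0.0004 -0.0003]
```

View pics/m10.png

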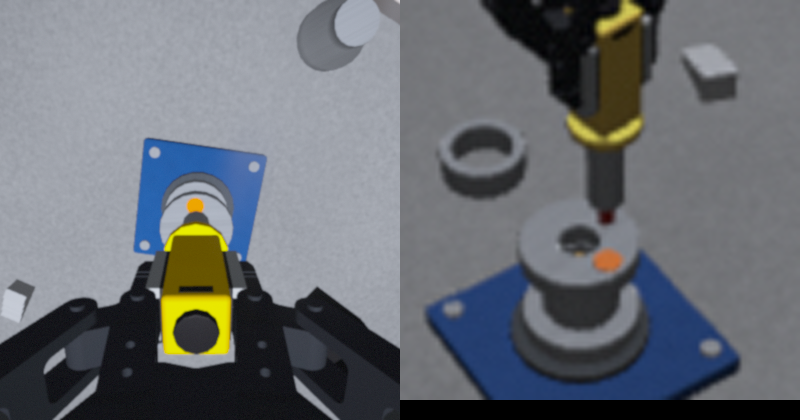

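The scene crop shows the red tip at about (271.5,244) in full-image pixels, just above the orange spot at about (272,255). The wrist view shows the spot at about (275,205) beyond the nose. I'll compare the two in the same frame.

```bash
cat >> h.py <<'E'
def tipspot(t,p,H0=.0):
    u,v=np.meshgrid(np.arange(560),np.arange(420));H,S,V=cv2.split(cv2.cvtColor(t['im'],cv2.COLOR_BGR2HSV))
    roi=(u>235)&(u<310)&(v>225)&(v<275)
    o=roi&(H>5)&(H<22)&(S>120)&(V>150)&(v>245); r=roi&((H<6)|(H>170))&(S>80)&(V<140)
    print('spot',o.sum(),u[o].mean(),v[o].mean(),plane(t,u[o].mean(),v[o].mean(),.08).round(4))
    print('red',r.sum(),u[r].mean(),v[r].mean(),v[r].min(),v[r].max(),'ray@',plane(t,u[r].mean(),v[r].mean(),p[2]-.074).round(4))
E
python3 - <<'E'
from h import *
t=np.load('pics/s10.npz');p=sensors.observe()['position'];tipspot(t,p)
s=np.load('pics/w10.npz');H,S,V=cv2.split(cv2.cvtColor(s['im'],cv2.COLOR_BGR2HSV));u,v=np.meshgrid(np.arange(560),np.arange(420))
m=(H>5)&(H<22)&(S>150)&(V>150)&(v>190)&(v<215)&(u>255)&(u<295);print(m.sum(),u[m].mean(),v[m].mean(),v[m].min(),v[m].max(),plane(s,u[m].mean(),v[m].mean(),.08))
E
```

```text
spot 24 271.5 254.83333333333334 [ 0.5713 -0.0327  0.08  ]
red 9 271.0 244.0 243 245 ray@ [ 0.5751 -0.0343  0.1135]
186 274.6720430107527 205.30107526881721 198 212 [ 0.57074645 -0.03170907  0.08      ]
```

```bash
python3 -m crank '{"hand":[255,255,255,255,255],"translation":[[0.006,-0.0011,-0.0001],[0.013,-0.0011,-0.0001],[0.019,-0.0011,-0.0001],[0.022,-0.0011,-0.0001],[0.022,-0.0011,-0.0001]],"dr":[[0,0,0],[0,0,0],[0,0,0],[0,0,0],[0,0,0]]}'
python3 - <<'E'
from h import *
o=sensors.observe();print(o['position'],o['ft_force'],o['tool_rot'][:,0])
t=grab('scene','s11.png');tipspot(t,o['position']);s=grab('wrist','w11.png');P=cloud(s)
c=np.zeros((400,800,3),np.uint8);c[:,:400]=cv2.resize(s['im'][170:270,225:325],(400,400),interpolation=2);c[:,400:]=cv2.resize(t['im'][210:280,235:305],(400,400),interpolation=2);cv2.imwrite('pics/m11.png',c)
E
```

```text
time_s: 15.2
position: [0.5712, -0.0309, 0.1647]
tool_rot: [[-0.001, 0.46, -0.888], [0.0, -0.888, -0.46], [-1.0, -0.001, 0.001]]
ft_force: [-0.2, -0.0, -1.4]
grip_width: 0.0234
[ 0.57117327 -0.03090891  0.16467997] [-0.23372582 -0.02462309 -1.44010481] [-1.14392057e-03  3.06920100e-04 -9.99999299e-01]
spot 21 271.42857142857144 255.0952380952381 [ 0.5719 -0.033   0.08  ]
red 6 272.0 251.5 251 252 ray@ [ 0.5729 -0.032   0.0907]
```

View pics/m11.png

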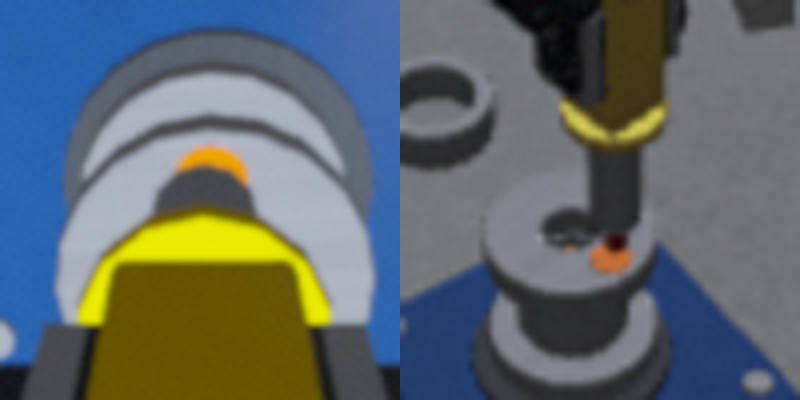

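The tip is above the spot but about 1 mm off along tool −y: nose column 276.5 against spot 278 in the wrist view, red 272 against spot 271.4 in the scene view. I'll correct +0.9 mm and press in steps.

```bash
python3 -m crank '{"hand":[255,255,255],"translation":[[0,0.0009,0],[0,0.0009,0],[0,0.0009,0]],"dr":[[0,0,0],[0,0,0],[0,0,0]]}'
python3 -m crank '{"hand":[255,255,255,255],"translation":[[0.002,0,0],[0.004,0,0],[0.005,0,0],[0.005,0,0]],"dr":[[0,0,0],[0,0,0],[0,0,0],[0,0,0]]}'
python3 -c "
from h import *
o=sensors.observe();print(o['position'],o['ft_force'])
for i in range(4):
  grab('wrist','x.png');print(sensors.observe()['position'],sensors.observe()['ft_force'])
"
```

```text
time_s: 15.6
position: [0.5719, -0.0318, 0.1655]
tool_rot: [[0.0, 0.46, -0.888], [-0.0, -0.888, -0.46], [-1.0, 0.0, -0.0]]
ft_force: [0.7, -0.6, -1.4]
grip_width: 0.0234
time_s: 16.0
position: [0.5718, -0.0318, 0.1602]
tool_rot: [[-0.0, 0.46, -0.888], [0.0, -0.888, -0.46], [-1.0, -0.0, 0.0]]
ft_force: [-0.7, -0.2, -0.6]
grip_width: 0.0232
[ 0.57180094 -0.03177857  0.16020065] [-0.65811113 -0.24597204 -0.62956113]
[ 0.57180503 -0.03177871  0.16034626] [ 0.70012376  0.46088331 -0.41833644]
[ 0.57181372 -0.03178906  0.16041009] [-1.17754146 -0.55982628 -1.5831767 ]
[ 0.57183503 -0.03178766  0.16046164] [ 0.08204371 -0.52095842 -0.91549999]
[ 0.57182032 -0.03177409  0.16041739] [ 0.25560597  0.74276646 -0.77355507]
```

```bash
python3 -m crank '{"hand":[255,255,255,255,255],"translation":[[0.0015,0,0],[0.003,0,0],[0.0045,0,0],[0.0045,0,0],[0.0045,0,0]],"dr":[[0,0,0],[0,0,0],[0,0,0],[0,0,0],[0,0,0]]}'
python3 - <<'E'
from h import *
F=[]
for i in range(8):
    s=grab('wrist','x.png');o=sensors.observe();F.append(np.r_[o['position'],o['ft_force']])
print(np.mean(F,0).round(4))
probefit(s);t=grab('scene','s12.png');tipspot(t,o['position'])
c=np.zeros((400,800,3),np.uint8);c[:,:400]=cv2.resize(s['im'][170:270,225:325],(400,400),interpolation=2);c[:,400:]=cv2.resize(t['im'][210:280,235:305],(400,400),interpolation=2);cv2.imwrite('pics/m12.png',c)
E
```

```text
time_s: 16.7
position: [0.5719, -0.0318, 0.1559]
tool_rot: [[0.0, 0.46, -0.888], [-0.0, -0.888, -0.46], [-1.0, 0.0, -0.0]]
ft_force: [-0.0, 1.1, 1.3]
grip_width: 0.0235
[ 0.5718 -0.0318  0.1559 -0.1644  0.0964  0.8777]
front face z=a x+b y+c [ 0.0011 -0.006  -0.0117] deg [ 0.06 -0.34] 2070 x range -0.041982829183535575 0.004960738910129385
top face x=a y+b z+c [ 0.0063 -0.0492 -0.0459] deg [ 0.36 -2.82] 2695 mid [-0.0469 -0.0006 -0.0006]
spot 12 271.1666666666667 255.75 [ 0.5734 -0.0339  0.08  ]
red 2 272.0 254.0 254 254 ray@ [ 0.5711 -0.0316  0.0819]
```

View pics/m12.png

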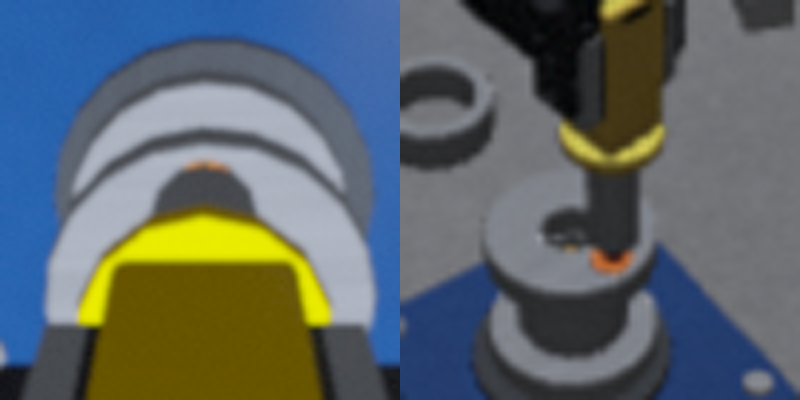

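The tip sits inside the orange spot in both views. Geometry puts the plunger about 5.3 mm in, and force (about 2.1 N net) about 4 mm. A further 1 mm brackets half-way.

```bash
python3 -m crank '{"hand":[255,255,255,255,255],"translation":[[0.0005,0,0],[0.001,0,0],[0.001,0,0],[0.001,0,0],[0.001,0,0]],"dr":[[0,0,0],[0,0,0],[0,0,0],[0,0,0],[0,0,0]]}'
python3 - <<'E'
from h import *
F=[]
for i in range(16):
    s=grab('wrist','x.png');o=sensors.observe();F.append(np.r_[o['position'],o['ft_force']])
print(np.mean(F,0).round(4),np.std(F,0).round(4),o['time_s'],o['tool_rot'][:,0],o['grip_width'])
t=grab('scene','s13.png')
E
```

```text
time_s: 17.65
position: [0.5718, -0.0318, 0.1549]
tool_rot: [[0.0, 0.46, -0.888], [0.0, -0.888, -0.46], [-1.0, -0.0, -0.0]]
ft_force: [-0.6, -0.1, 1.3]
grip_width: 0.0231
[ 0.5718 -0.0318  0.1548 -0.0328  0.1072  1.2974] [0.     0.     0.     0.3615 0.544  0.3014] 18.45 [-1.11049481e-05 -1.00916764e-06 -1.00000000e+00] 0.02342561832422551
```

Net force is about 2.5–3.0 N (5–6 mm) and geometry gives 6.4 mm, so it is about half-way, steady and vertical. Handing in.

```bash
python3 -c "
from rig import env
print(env.close_job())"
```

```text
the job is handed in; nothing more can be done
None
```

The spotted spool is on the smallest fixture's spindle, and I handed the job in at about 18.5 s of the 58 s with the probe held steady on the orange spot.

**Spool:** I lowered it onto its seat before letting go, and it took about 16 N of contact load. After release its top face measured z = 0.0799 m (0.080 expected) and level. On the way down it touched the spindle with about 5 N of side force. I re-centred it and it went down freely.

**Probe:**
- **Alignment:** It is upright to within about 0.3°. The grip's small top face fitted 2–3° off, but the larger front face and the tool pose did not, so I put that down to depth noise. The tip is inside the spot in both the wrist and scene views, about 1 mm from its centre at most.
- **Plunger travel:** This is an estimate, because the two checks disagreed slightly. Geometry gives about 6.4 mm in. The net force of 2.5–3 N gives about 5–6 mm. Half-way is 6 mm.

I moved nothing else, and the plain spool, ferrule and reducer showed no change in the views I looked at. I did not check the tee or elbow specifically at the end.

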